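# Fit the keyed drive shaft into the pulley hub and hold it home

## Task

Take the keyed drive shaft with the flat tongue head out of the stand and push its foot into the bore of the toothed pulley that is clamped on the steel plate, turning it without force until its key slips into the keyway, and keep pushing against the spring plunger in the bore until the shaft's collar sits fully home on the hub face. Finish while still gripping the shaft and pressing it home, since it springs back up if let go and the grub screw has yet to be tightened. Leave the plain shaft, the hex key, the tub and the tin where they are.

Things in the scene. Friction and masses are not known exactly. Their poses are not given: they have to be found in the camera images.
- shaft_tongue (a point): centre of the flat tongue head of the loose steel keyed shaft (0.37 to 0.49 kg), on its axis, standing upright at the start; z up along the axis, x to the side of the key. Tongue 30 mm along x, 14 mm along y (grip across these flats), 40 mm high. Below this point: 20 mm to the top and 30 mm to the underside of a round collar 44 mm in diameter, 82 mm to the foot
- shaft_collar (a point): same shaft and axes: point on the axis at the underside of the collar, 52 mm above the foot. Below it the shaft is 24 mm in diameter with a chamfered foot. The shaft is home when this point meets bore_mouth
- shaft_key (a point): same shaft and axes: middle of the key's outer face. The key is a bar 8 mm wide and 30 mm long, 4 mm proud of the shaft on its +x side, reaching from 18 to 48 mm above the foot. A short dark timing mark on the collar's top lies over it
- stand: fixed black block 75 x 190 mm, 22 mm high, origin at the centre of its underside. Two holes, 55 mm either side of the centre along its y, 27 mm in diameter and 14 mm deep, hold the keyed shaft and a plain shaft; which hole holds which varies
- bore_mouth (a point): centre of the bore in the top face of the pulley's hub, 75 mm above the bench, z up along the bore, x and y those of the plate. The toothed steel pulley (116 mm diameter, hub 54 mm) lies flat, clamped fast. Bore 26 mm diameter with a 10 mm wide keyway along its whole length. The keyway points up to 0.5 rad either side of this x, at an angle not given: it must be seen or felt
- plate: fixed steel plate 150 x 190 mm, 12 mm thick, under the pulley, origin at the centre of its underside. Two toe clamps at its +y and -y ends reach 67 mm above the bench. With the key out of line the shaft goes 18 mm into the bore and the key rests on the hub face; in line it goes in 44 mm freely, then meets the plunger, and the collar meets the face 8 mm later
- plunger (a joint): spring plunger at the bottom of the bore, m pushed down: 0 free, about 0.008 with the shaft home; it pushes up with 9 N at 0 and 15 N at 0.008, more than the shaft weighs
- spare_head (a point): middle of the round head of the plain shaft (no key), 13 mm below its top, 88 mm tall, in the other hole of the stand, 110 mm from the keyed one. Not to be moved
- hexkey: black L-shaped hex key lying on the bench, 110 mm long; origin at the middle of its long arm. Not to be moved
- tub: clear plastic tub with injectors, 110 x 150 mm, 50 mm high; origin at the centre of its underside. Not to be moved
- tin: steel tin, 60 mm diameter, 75 mm high; origin at the centre of its underside. Not to be moved
Not all that is in view belongs to the job. Leave any pink look-alike of the part that bears shaft_tongue alone.

How it is judged:
By the outcome, as a careful person would: the job done as asked, in the order asked, and still so for the second after the job is handed in, while the arm keeps its last pose, push and grip.
It also fails if it takes over 56 s, if anything falls off the work surface, if the arm or the gripper's body presses on something with over 40 N, if the wrist force passes 120 N, or if a joint passes its speed limit or range.

## Robot

A 6-joint arm with a two-finger parallel gripper is mounted at the origin on the work surface. World frame = base frame: x ahead of the robot, y to its left, z up, the work surface at z = 0. Lengths are in mm, angles in rad, forces in N, time in s.
With the tool pointing down it reaches from about 300 to 775 mm from the base axis. Payload 14.6 kg.
Tool frame: the origin (TCP) lies between the finger pads; the fingertips stand 19 mm ahead of it and the grasp point (between the pads) is the TCP; z points along the fingers, y is the line along which they close (so a half turn about z gives the same grasp; the last joint's range is limited). The gripper opens to 94 mm and grips with 3 to 60 N. Pads are 16 mm wide; open, the fingers measure 119 mm over their backs; the gripper's body (75 mm by 177 mm) begins 78 mm behind the grasp point.
Start: joints at [-0.067, 0.3, 1.521, -0, 1.321, -0.067], TCP at [549.99, -0.002, 197.346] pointing down, gripper open.
Joint ranges: [-3.03, 3.03], [-0.79, 2.21], [0.23, 2.52], [-1.04, 4.18], [0, 3.07], [-2.55, 2.55]. Speed limits (rad/s): [2.22, 2.22, 2.57, 3.14, 3.14, 3.14].

## Interface

Orientations are given as [roll, pitch, yaw] about the fixed x, y, z axes, in that order (R = Rz(yaw) Ry(pitch) Rx(roll)).
In Python, from cell import monitor, imaging, job, find_in, trace gives the robot as it stands. The module is installed in compiled form; this text tells all that it offers.
- The arm moves only by the tool arm_command, never from a script. Its argument "steps" is a list of rows, each a list of 5 numbers: the opening, from 0 (shut) to 1 (fully open), then the shift along the tool's x, y, z in mm, then the turn about the tool's z in degrees. In form: [[gripper, dx, dy, dz, turn], ...]. A call has 1 to 20 rows; each row is the pose to reach, as a shift and turn from the pose commanded when the call began, along the tool's axes at that moment; what a row does not reach only later rows make up. A row lasts 1/8 s, in which the tool goes at most 62.5 mm and 10.7 degrees, less where a joint would pass 70% of its speed; a pose out of reach is approached as far as the arm can. A call with a gripper value outside its range is refused whole. The fingers move at their own pace and stop on an object; "force" is the grip in N (left out, the last holds). Time passes only in rows, so rows that repeat a pose let the fingers close. It gives the time, the measured TCP pose, the force, the opening and the grip force at its end, in the units of the state.
- monitor.read_state(): the state, without advancing time (a new reading comes with each control period).
- imaging.camera(name): name is "scene" or "side" or "wrist"; returns a dict with "img" (480x640x3 uint8, red, green, blue), "mtx" (3x3 intrinsics, pixels), "view" (4x4, takes a point from world to camera coordinates). Camera axes: x right, y down, z forward; pixel columns grow to the right and rows downward; lengths in mm; the calibration is good to about 2 mm. A picture is of the moment at which its call begins. There is no depth.
- job.sign_off(): hands the job in; it is judged then, once.
Trained networks look in a picture, given as the dict that the camera call returned (one of the last four; its "shot" number tells which), for a name from the list of things; names that differ only in an ending like _2 or _b are one class to them, and where a whole thing is asked for, a point or a joint stands for the part that bears it (a point fixed in the world has none). Each returns a list of dicts, best first, with "p" (0 to 1); they miss things now and then, are a little off and sometimes report something else, mostly with a low value. They report only what shows in the picture. A call takes as long as a camera call. They do not tell look-alikes from the thing itself.
- find_in(picture, target): "rect" ([centre column, centre row, width, height] in pixels, round what is visible of it).
- trace(picture, target): "region" (480x640 bool, what is visible of it) and "rect" ([centre column, centre row, width, height] in pixels, round what is visible of it).
The state is a dict: "clock": time; "joints": joint angles; "qd": joint speeds; "effort": joint torques, N m; "eef_pos": TCP position; "eef_rot": TCP orientation; "wrist_force": force on the tool from outside, world axes, zero at the start; "moment": the same for the moment, N m; "finger_gap": finger opening in mm; "finger_force": force on a finger pad.
Only numpy, scipy, OpenCV 4.12 (cv2) and the standard library are available. Lean on these libraries where they do the work, as an engineer would, in place of code of your own. Each camera call takes 0.05 s, during which the arm holds its last target. There are 200 camera calls.

## Working session

There is one attempt and no reset: what is moved stays moved. The work goes in short steps, Python scripts to look and compute and a tool call to move; the robot and the scene stay as the last step left them, time stands still between calls to the robot, and variables do not carry over. Pictures are saved under pics/ and viewed, at most 10 in all, crops included, and the job is handed in when it is done.

Besides the shell and the picture viewer there is one more tool, called after "Call:" as name(argument=value, ...), one argument or row to a line, values as JSON. arm_command: Moves the arm, as the interface text tells. Its arguments: {"type":"object","properties":{"steps":{"type":"array","items":{"type":"array","items":{"type":"number"}}},"force":{"type":"number"}},"required":["steps"]}

```bash
mkdir -p pics; cat > h.py <<'E'
import numpy as np, cv2
from cell import monitor, imaging, job, find_in, trace
def ray(p,u,v):
    V=p['view'];R=V[:3,:3];t=V[:3,3]
    d=R.T@np.linalg.solve(p['mtx'],[u,v,1.]);return -R.T@t,d
def atz(p,u,v,z):
    o,d=ray(p,u,v);return (o+d*(z-o[2])/d[2]).round(1)
def proj(p,X):
    c=p['mtx']@(p['view'][:3,:3]@np.array(X,float)+p['view'][:3,3]);return c[:2]/c[2]
def tri(*obs):
    A=np.zeros((3,3));b=np.zeros(3)
    for p,u,v in obs:
        o,d=ray(p,u,v);d=d/np.linalg.norm(d);M=np.eye(3)-np.outer(d,d);A+=M;b+=M@o
    return np.linalg.solve(A,b)
def save(n,im): cv2.imwrite('pics/'+n,cv2.cvtColor(im,cv2.COLOR_RGB2BGR))
E
python3 - <<'E'
from h import *
ps={n:imaging.camera(n) for n in('scene','side','wrist')}
for n,p in ps.items():
    save(n+'0.png',p['img'])
    for t in('shaft_tongue','shaft_collar','shaft_key','bore_mouth','spare_head','stand','plate','tub','tin'):
        try:print(n,t,[(round(d['p'],2),np.round(d['rect']).astype(int).tolist()) for d in find_in(p,t)[:3]])
        except Exception as e:print(n,t,e)
cv2.imwrite('pics/a.png',cv2.resize(np.vstack([cv2.imread('pics/scene0.png'),]),(800,600)))
print({k:np.round(v,3) for k,v in monitor.read_state().items()})
E
```

```text
scene shaft_tongue [(0.98, [296, 224, 18, 51]), (0.82, [236, 234, 28, 44]), (0.67, [261, 197, 23, 49])]
scene shaft_collar [(0.59, [297, 222, 22, 49]), (0.58, [257, 199, 24, 44])]
scene shaft_key [(0.86, [238, 232, 25, 47]), (0.81, [196, 212, 22, 48]), (0.78, [297, 222, 22, 50])]
scene bore_mouth [(0.87, [410, 207, 104, 56])]
scene spare_head [(0.59, [237, 235, 28, 46])]
scene stand [(0.76, [211, 276, 111, 76])]
scene plate [(0.87, [410, 204, 107, 57])]
scene tub [(0.71, [253, 357, 126, 115]), (0.36, [234, 233, 25, 50])]
scene tin [(0.64, [478, 260, 41, 51])]
side shaft_tongue [(0.86, [407, 246, 26, 40]), (0.86, [433, 294, 27, 48]), (0.85, [369, 282, 29, 49])]
side shaft_collar [(0.65, [432, 291, 29, 51]), (0.61, [369, 281, 24, 48]), (0.56, [403, 245, 22, 41])]
side shaft_key [(0.76, [461, 257, 22, 47]), (0.68, [370, 279, 22, 48]), (0.6, [404, 245, 23, 41])]
side bore_mouth [(0.85, [278, 411, 168, 138])]
side spare_head [(0.91, [414, 217, 17, 31])]
side stand [(0.62, [406, 252, 48, 63]), (0.54, [179, 319, 42, 53])]
side plate [(0.76, [277, 411, 162, 137])]
side tub [(0.63, [325, 216,
[... 513 characters left out ...]
 156]), (0.52, [289, 402, 40, 97])]
wrist plate [(0.67, [260, 29, 196, 58]), (0.3, [311, 389, 131, 157])]
wrist tub [(0.88, [512, 399, 92, 141])]
wrist tin [(0.4, [512, 399, 93, 141])]
{'clock': np.float64(1.5), 'joints': array([-0.067,  0.3  ,  1.521, -0.   ,  1.321, -0.067]), 'qd': array([-0.   , -0.   , -0.   , -0.   ,  0.001, -0.001]), 'effort': array([-0.0000e+00, -5.3166e+01, -3.5292e+01,  7.1000e-02,  2.1000e-02,
       -0.0000e+00]), 'eef_pos': array([5.49992e+02, 1.00000e-03, 1.97355e+02]), 'eef_rot': array([3.142, 0.   , 1.571]), 'wrist_force': array([-0.278,  0.409, -0.283]), 'moment': array([0.018, 0.03 , 0.024]), 'finger_force': np.float64(0.0), 'finger_gap': np.float64(93.864)}
```

View pics/a.png

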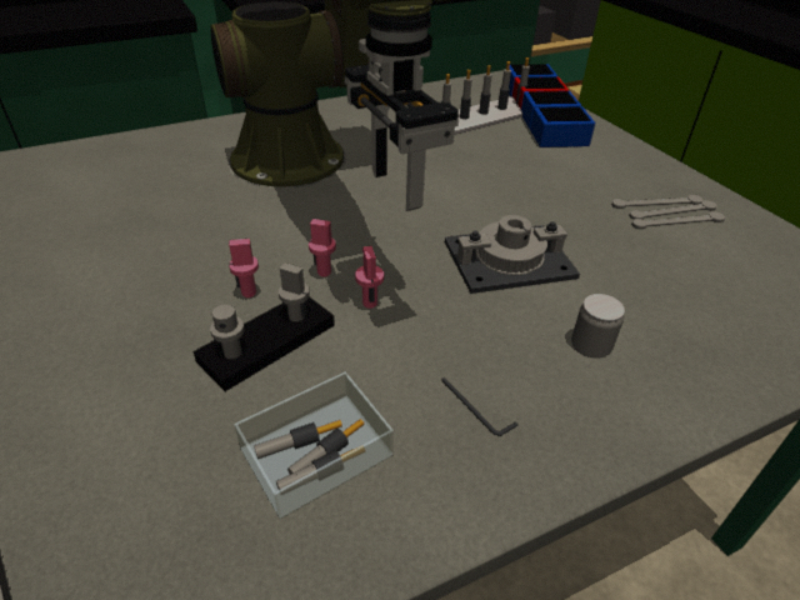

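View pics/side0.png

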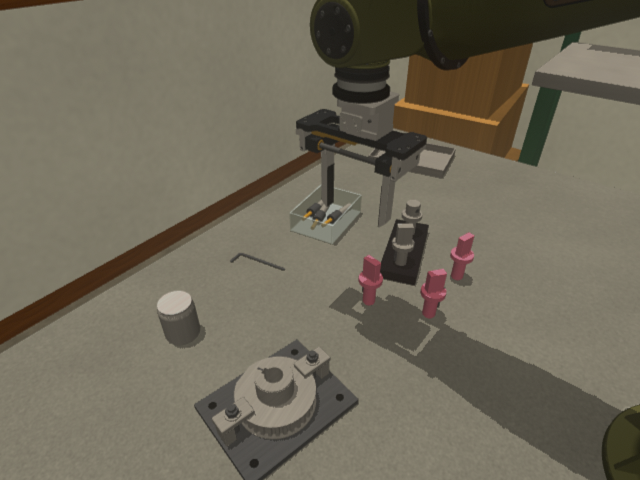

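Tongue-headed candidates in the scene image (640 px): pinks at (193,212), (257,197) and (296,222), and a steel one at (235,232) in the black stand. In the side view the steel one is at (404,245). It fits because it is steel and stands in the stand's hole. I'll confirm it in an enlarged crop along with the wrist view.

```bash
python3 - <<'E'
from h import *
s=imaging.camera('scene');d=imaging.camera('side');w=imaging.camera('wrist')
X=tri((s,234,222),(d,404,232));print('tongue',X.round(1))
print('scene z90',atz(s,234,222,90),'side',atz(d,404,232,90))
print('wrist proj',proj(w,X))
b=tri((s,412,180),(d,274,377));print('bore',b, atz(s,412,180,75),atz(d,274,377,75))
def crop(im,c,r,W,H,k): return cv2.resize(im[r-H//2:r+H//2,c-W//2:c+W//2],None,fx=k,fy=k,interpolation=cv2.INTER_CUBIC)
a=np.hstack([crop(s['img'],235,235,80,100,5),crop(d['img'],404,250,80,100,5)])
save('conf.png',a)
b1=crop(s['img'],412,195,80,60,5);b2=crop(d['img'],274,390,80,60,5)
save('bore.png',np.vstack([np.hstack([b1,b2]),crop(w['img'],260,50,160,60,5)]))
save('w1.png',w['img'])
E
```

```text
tongue [ 529.8 -148.9   93.6]
scene z90 [ 526.3 -147.4   90. ] side [ 531.7 -154.8   90. ]
wrist proj [292.77673808 413.71919925]
bore [518.94489555 236.3008929   71.58667202] [523.7 233.4  75. ] [516.6 237.4  75. ]
```

View pics/conf.png

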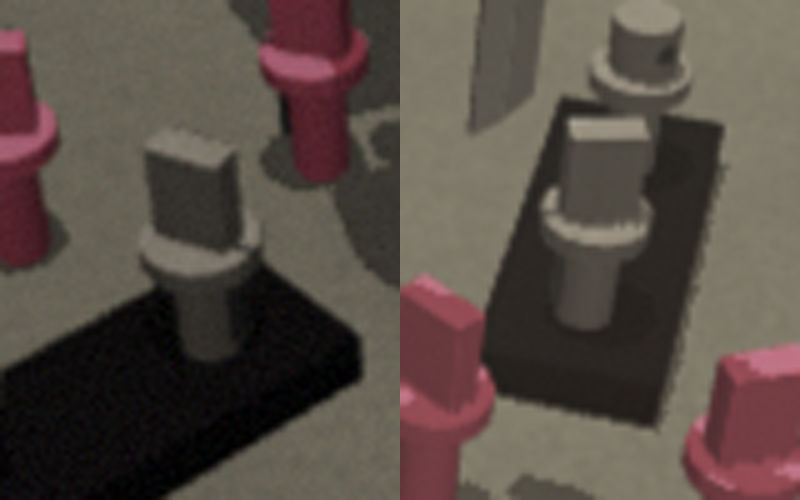

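View pics/w1.png

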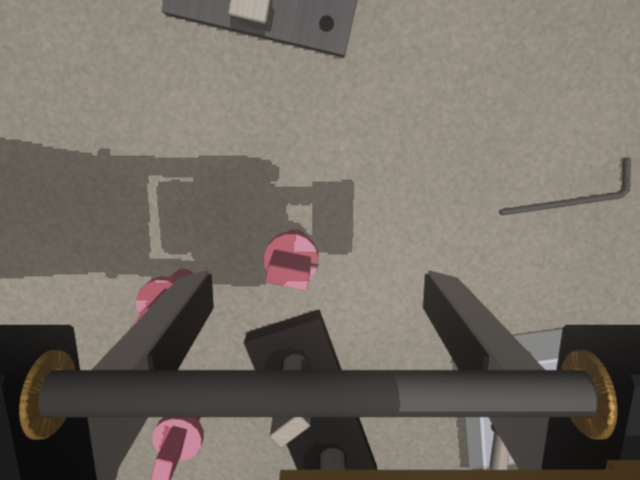

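View pics/bore.png

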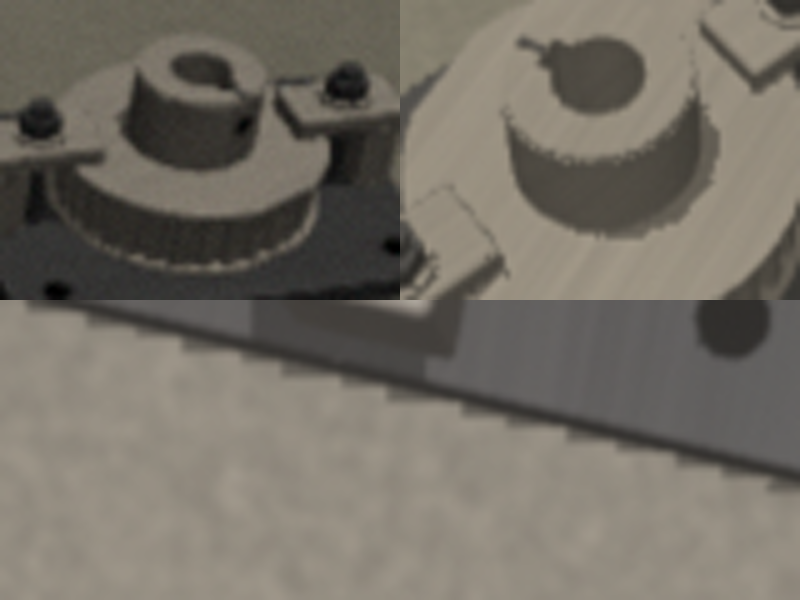

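The crop confirms the target: a steel tongue shaft in the stand, with its timing mark at scene (244,234) and side (394,242). The keyway is also visible, at scene (421,184) and side (265,370).

```bash
python3 - <<'E'
from h import *
s=imaging.camera('scene');d=imaging.camera('side');w=imaging.camera('wrist')
def ang(a,b): v=b-a;return np.degrees(np.arctan2(v[1],v[0])).round(1),np.linalg.norm(v[:2]).round(1)
# tongue top z110 corners scene crop offset(195,185), side (364,200)
S=lambda x,y,z:atz(s,195+x/5,185+y/5,z); D=lambda x,y,z:atz(d,364+(x-400)/5,200+y/5,z)
print('scene front edge',S(146,150,110),S(236,157,110),ang(S(146,150,110),S(236,157,110)), 'top c',S(191,142,110))
print('side front edge',D(570,137,110),D(648,140,110),ang(D(648,140,110),D(570,137,110)),'topc',D(608,129,110))
print('mark',ang(S(200,243,70),S(245,243,70)),ang(D(597,215,70),D(550,210,70)), S(200,243,70),D(597,215,70))
S=lambda x,y,z:atz(s,372+x/5,165+y/5,z); D=lambda x,y,z:atz(d,234+(x-400)/5,360+y/5,z)
print('bore',S(202,70,75),D(598,75,75),'kw',ang(S(202,70,75),S(245,94,75)),ang(D(598,75,75),D(548,50,75)),ang(D(598,75,75),D(522,40,75)))
print('hub centres',S(201,70,75),D(602,80,75))
c=-w['view'][:3,:3].T@w['view'][:3,3];print('wristcam',c,w['view'][:3,:3].round(2), w['mtx'].round(0))
print('plate corner dir wrist', ang(atz(w,345,55,12),atz(w,165,12,12)))
E
```

```text
scene front edge [ 525.9 -162.8  110. ] [ 542.4 -135.8  110. ] (np.float64(58.6), np.float64(31.6)) top c [ 527.8 -147.3  110. ]
side front edge [ 536.1 -134.9  110. ] [ 511.7 -150.8  110. ] (np.float64(33.1), np.float64(29.1)) topc [ 527.2 -148.2  110. ]
mark (np.float64(66.0), np.float64(16.0)) (np.float64(26.7), np.float64(18.2)) [ 533.9 -150.    70. ] [ 526.5 -147.5   70. ]
bore [520.9 236.3  75. ] [519.2 235.3  75. ] kw (np.float64(14.9), np.float64(22.9)) (np.float64(7.5), np.float64(16.8)) (np.float64(9.4), np.float64(25.1))
hub centres [520.7 236.   75. ] [517.2 235.8  75. ]
wristcam [549.66665822  69.2843876  385.40397565] [[ 1.   -0.   -0.  ]
 [-0.   -0.97  0.24]
 [-0.   -0.24 -0.97]] [[429.   0. 318.]
 [  0. 429. 235.]
 [  0.   0.   1.]]
plate corner dir wrist (np.float64(167.5), np.float64(147.0))
```

Call:
arm_command(
  steps=[
    [0.5,-30,-12,0,9],
    [0.5,-60,-24,0,18],
    [0.5,-90,-36,0,27],
    [0.5,-120,-48,0,36],
    [0.5,-150,-60,0,45],
    [0.5,-182,-70,0,55],
    [0.5,-182,-70,0,55],
    [0.5,-182,-70,0,55],
  ],
)

```text
clock: 2.8
eef_pos: [480.1, -181.5, 197.4]
eef_rot: [-3.141, -0.0, 0.613]
wrist_force: [0.4, -0.3, -0.2]
finger_gap: 47.0
finger_force: 0.0
```

```bash
python3 - <<'E'
from h import *
w=imaging.camera('wrist');save('w2.png',w['img']);st=monitor.read_state()
print(st['clock'],st['eef_pos'].round(1),st['eef_rot'].round(3))
for r in trace(w,'shaft_tongue')[:3]:
    print(r['p'],np.round(r['rect']))
print(proj(w,[528,-148,110]),proj(w,[528,-148,70]))
E
```

```text
2.85 [ 480.3 -181.3  197.4] [-3.141 -0.     0.614]
0.91 [178.  44.  83.  76.]
0.89 [294. 290.  57.  73.]
0.86 [319. 147.  62.  60.]
[316.60651827 145.10087126] [316.78492714 142.80035563]
```

View pics/w2.png

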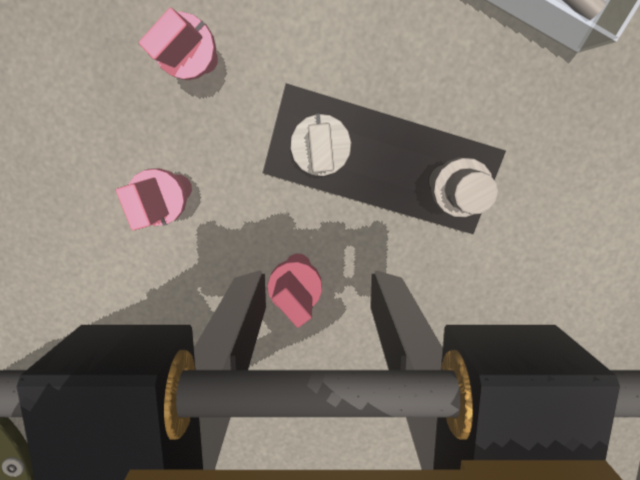

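The steel shaft shows at (320,147), with its timing mark at (318,119), so the key points roughly along tool +x. The spare is at (467,190) and the pinks are at (178,44), (153,200) and (296,290).

```bash
python3 - <<'E'
from h import *
w=imaging.camera('wrist');x0,y0=285,110
g=cv2.cvtColor(w['img'][y0:y0+72,x0:x0+72],cv2.COLOR_RGB2GRAY)
L=cv2.createLineSegmentDetector().detect(cv2.resize(g,None,fx=3,fy=3,interpolation=cv2.INTER_CUBIC))[0][:,0]/3
for l in L:
    n=np.hypot(l[2]-l[0],l[3]-l[1])
    if n>10: print((l+[x0,y0,x0,y0]).round(1),n.round(1), np.degrees(np.arctan2(l[0]-l[2],l[1]-l[3])).round(1))
save('c3.png',cv2.resize(w['img'][y0:y0+72,x0:x0+72],(576,576),interpolation=cv2.INTER_CUBIC))
for c in[(318,145),(320,147)]:print(atz(w,*c,110))
print('collar/ pinkc',atz(w,320.5,144.5,70),atz(w,293,292,80))
E
```

```text
[292.  135.7 290.7 150.3] 14.6 175.3
[291.1 149.2 294.5 160.6] 11.9 -163.5
[300.4 122.4 294.1 131.1] 10.7 143.9
[293.9 160.6 307.7 174.4] 19.4 -135.0
[331.  115.6 314.4 114.5] 16.7 86.1
[351.3 143.2 348.  130.8] 12.8 15.1
[333.6 173.8 345.6 164.3] 15.3 -51.7
[347.9 131.  339.3 119.8] 14.2 37.5
[312.1 115.6 300.6 122.4] 13.4 120.9
[339.8 121.1 330.4 116. ] 10.7 61.3
[349.8 155.1 351.3 142.5] 12.7 -6.9
[323.3 176.4 334.1 173.3] 11.2 -73.7
[344.4 164.8 349.9 155. ] 11.3 -29.5
[313.2 175.6 323.2 176.2] 10.1 -93.6
[309.5 127.3 313.6 171.4] 44.3 -174.7
[313.5 172.2 331.5 169.9] 18.1 -82.7
[331.1 126.  332.6 144.7] 18.8 -175.5
[332.6 168.1 328.9 125.6] 42.7 5.0
[333.9 155.2 334.4 171. ] 15.9 -178.1
[ 528.7 -148.3  110. ]
[ 528.4 -150.1  110. ]
collar/ pinkc [ 528.7 -150.5   70. ] [ 427.2 -196.5   80. ]
```

View pics/c3.png

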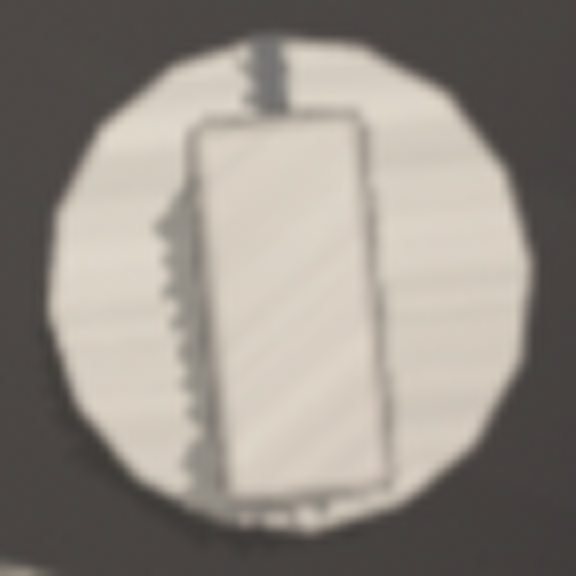

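Call:
arm_command(
  steps=[
    [0.5,29,1,0,-3],
    [0.5,58,1.7,10,-5.2],
    [0.5,58,1.7,50,-5.2],
    [0.5,58,1.7,85,-5.2],
    [0.5,58,1.7,103,-5.2],
    [0.5,58,1.7,103,-5.2],
    [0,58,1.7,103,-5.2],
    [0,58,1.7,103,-5.2],
    [0,58,1.7,103,-5.2],
    [0,58,1.7,103,-5.2],
    [0,58,1.7,103,-5.2],
  ],
  force=45,
)

```text
clock: 4.32
eef_pos: [528.7, -150.2, 94.7]
eef_rot: [3.141, -0.0, 0.702]
wrist_force: [-0.1, -0.4, 2.7]
finger_gap: 13.2
finger_force: 45.0
```

Call:
arm_command(
  steps=[
    [0,0,0,-20,0],
    [0,0,0,-60,0],
    [0,0,0,-110,0],
    [0,20,-38,-120,3],
    [0,40,-76,-120,7],
    [0,60,-114,-120,11],
    [0,80,-152,-120,15],
    [0,100,-190,-120,19],
    [0,120,-228,-120,23],
    [0,140,-266,-120,27],
    [0,158,-304,-120,30],
    [0,177,-339,-120,30],
    [0,177,-339,-120,30],
    [0,177,-339,-120,30],
  ],
)

```text
clock: 6.08
eef_pos: [444.7, 222.6, 213.8]
eef_rot: [3.141, 0.001, 0.178]
wrist_force: [-1.0, -0.7, -4.5]
finger_gap: 13.2
finger_force: 45.0
```

```bash
python3 - <<'E'
from h import *
w=imaging.camera('wrist');st=monitor.read_state()
print(st['eef_pos'].round(1),st['eef_rot'].round(4),st['wrist_force'].round(2))
u,v=proj(w,[519.5,236,75]).round().astype(int);print(u,v)
x0,y0=max(u-60,0),max(v-60,0);np.save('off.npy',[x0,y0])
A=cv2.resize(w['img'][y0:y0+120,x0:x0+120],(480,480),interpolation=cv2.INTER_CUBIC)
save('c4.png',np.hstack([A,cv2.resize(w['img'],(320,240))[[*range(240)]+[239]*240]]));print(x0,y0)
E
```

```text
[444.9 222.3 214. ] [3.1412e+00 8.0000e-04 1.7750e-01] [ 0.27 -0.35 -4.93]
316 118
256 58
```

View pics/c4.png

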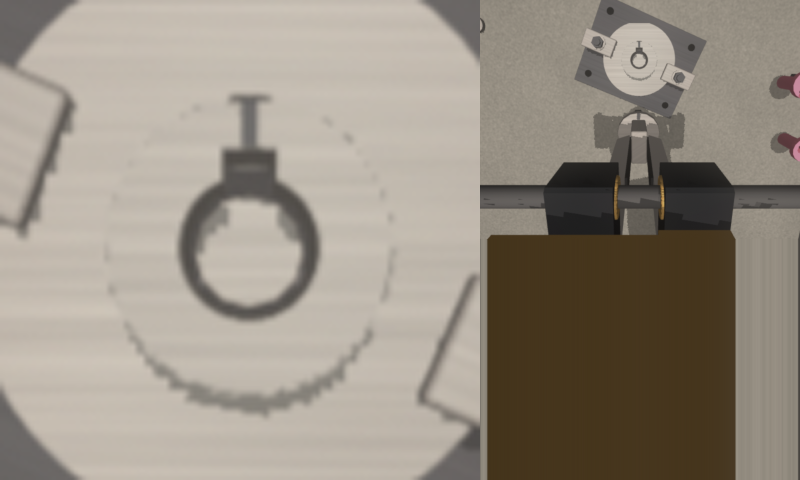

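The bore centre is at about (318.2,120.2). The keyway points straight up in the image, along tool x, so the angle is already right.

```bash
python3 - <<'E'
from h import *
w=imaging.camera('wrist');st=monitor.read_state();p=st['eef_pos'];yaw=st['eef_rot'][2]
B=atz(w,318.2,120.2,75);T=np.array([528.35,-150.9]);print('bore',B,p.round(1))
tx=np.array([np.cos(yaw),np.sin(yaw)]);ty=np.array([np.sin(yaw),-np.cos(yaw)])
d=B[:2]-p[:2];print('to bore tool',d@tx,d@ty)
# in-hand collar
for z,n in((p[2]-4.7-20,'collar top'),(p[2]-4.7+20,'tongue top')):
    for off in(-.6,0,22):
        c=p[:2]+tx*off;print(n,off,proj(w,[*c,z]).round(1))
save('c5.png',cv2.resize(w['img'][205:285,270:370],(800,640)[0:2] and (750,600),interpolation=cv2.INTER_CUBIC))
E
```

```text
bore [518.7 233.9  75. ] [445.  222.2 214.1]
to bore tool 74.60723476930094 1.470900703792539
collar top -0.6 [315.6 266.4]
collar top 0 [315.6 265.3]
collar top 22 [315.5 224.1]
tongue top -0.6 [315.2 295.8]
tongue top 0 [315.2 294.5]
tongue top 22 [315.1 245.3]
```

View pics/c5.png

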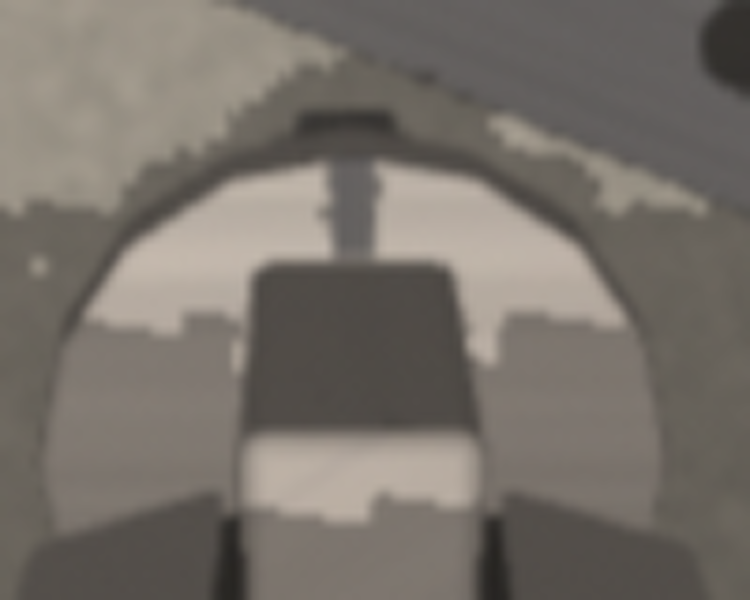

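The held collar's front edge is at row 226 and its mark at column 317. Allowing for the camera bias, the shaft needs about dx 75.5, dy 0.4.

Call:
arm_command(
  steps=[
    [0,30,0.2,0,0],
    [0,60,0.4,10,0],
    [0,75.5,0.4,25,0],
    [0,75.5,0.4,45,0],
    [0,75.5,0.4,50,0],
    [0,75.5,0.4,52,0],
    [0,75.5,0.4,54,0],
    [0,75.5,0.4,56,0],
    [0,75.5,0.4,56,0],
  ],
)

```text
clock: 7.3
eef_pos: [519.2, 236.0, 158.5]
eef_rot: [3.142, -0.0, 0.178]
wrist_force: [-0.1, 0.4, -4.1]
finger_gap: 13.4
finger_force: 45.0
```

Call:
arm_command(
  steps=[
    [0,0,0,4,0],
    [0,0,0,8,0],
    [0,0,0,11,0],
    [0,0,0,14,0],
    [0,0,0,16,0],
    [0,0,0,18,0],
    [0,0,0,18,0],
  ],
)

```text
clock: 8.18
eef_pos: [519.2, 236.0, 140.2]
eef_rot: [3.142, 0.0, 0.178]
wrist_force: [-0.3, 0.2, -4.2]
finger_gap: 13.4
finger_force: 45.0
```

Call:
arm_command(
  steps=[
    [0,0,0,3,0],
    [0,0,0,6,0],
    [0,0,0,9,0],
    [0,0,0,12,0],
    [0,0,0,15,0],
    [0,0,0,18,0],
    [0,0,0,18,0],
  ],
)

```text
clock: 9.05
eef_pos: [519.1, 236.0, 122.1]
eef_rot: [3.142, 0.0, 0.178]
wrist_force: [-0.5, -0.6, -5.0]
finger_gap: 13.2
finger_force: 45.0
```

Call:
arm_command(
  steps=[
    [0,0,0,3,0],
    [0,0,0,6,0],
    [0,0,0,8,0],
    [0,0,0,10,0],
    [0,0,0,11,0],
    [0,0,0,12,0],
    [0,0,0,12,0],
  ],
  force=60,
)

```text
clock: 9.93
eef_pos: [520.0, 236.3, 111.7]
eef_rot: [-3.141, -0.003, 0.178]
wrist_force: [-0.7, -0.7, 8.2]
finger_gap: 13.1
finger_force: 60.0
```

Call:
arm_command(
  steps=[
    [0,0,0,1,0],
    [0,0,0,2,0],
    [0,0,0,3,0],
    [0,0,0,3,0],
  ],
)

```text
clock: 10.42
eef_pos: [520.3, 236.5, 110.0]
eef_rot: [-3.141, -0.004, 0.178]
wrist_force: [-4.7, -1.6, 19.5]
finger_gap: 12.9
finger_force: 60.0
```

Call:
arm_command(
  steps=[
    [0,0,0,1,0],
    [0,0,0,2,0],
    [0,0,0,2,0],
  ],
)

```text
clock: 10.8
eef_pos: [520.5, 236.7, 109.9]
eef_rot: [-3.14, -0.005, 0.178]
wrist_force: [-12.7, -4.1, 38.0]
finger_gap: 13.0
finger_force: 60.0
```

Call:
arm_command(
  steps=[
    [0,0,0,-0.6,0],
    [0,0,0,-0.6,0],
    [0,0,0,-0.6,0],
    [0,0,0,-0.6,0],
  ],
)

```text
clock: 11.3
eef_pos: [520.4, 236.6, 109.9]
eef_rot: [-3.141, -0.005, 0.178]
wrist_force: [-10.1, -3.7, 31.4]
finger_gap: 13.1
finger_force: 60.0
```

```bash
python3 - <<'E'
from h import *
d=imaging.camera('side');s=imaging.camera('scene')
A=cv2.resize(d['img'][330:430,214:334],(480,400),interpolation=cv2.INTER_CUBIC)
B=cv2.resize(s['img'][150:250,372:452],(320,400),interpolation=cv2.INTER_CUBIC)
save('fin.png',np.hstack([A,B]));st=monitor.read_state();print(st['wrist_force'].round(1),st['eef_pos'].round(2),st['clock'])
E
```

```text
[-8.9 -3.7 31.5] [520.42 236.65 109.88] 11.4
```

View pics/fin.png

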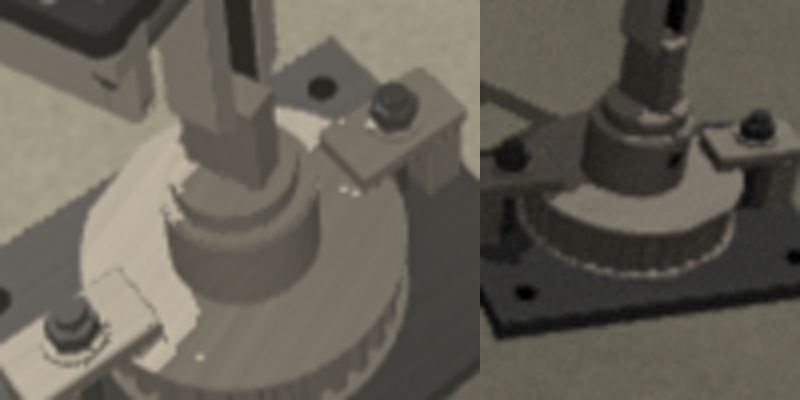

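In both views the collar sits flush on the hub face. The 36 N push is well above the 15 N spring, and z no longer moves.

```bash
python3 -c "
from cell import job;print(job.sign_off())"
```

```text
the job is handed in; nothing more can be done
None
```

The keyed shaft is home in the pulley bore, with its key in the keyway and its collar flush on the hub face. I handed the job in at about 11.4 s with the arm still gripping and pressing it down; the judge's result was not shown.

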